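# Hold the wet painted knob over the drip bowl with tongs

### The job

The porcelain drawer knob with the blue head is still wet from glazing: pick up the sprung tongs from their rest, close their tips on that knob where it stands on the drying stand, and carry it, upright, to the drip bowl. Finish while holding it there with the tongs, over the middle of the bowl and a few centimetres clear above its rim. Never touch the knob with the robot itself, and leave the other two knobs, the two jars and the blue cup where they are.

Things in the scene. Friction and masses are not known exactly. Their poses are not given: they have to be found in the camera images.
- tongs_grip (a point): Midway between the two black grip plates of the steel sprung tongs, half-way up (10 mm above the tongs' underside). +x points to the tips, +y to the left arm, z up. Plates: 48 mm long along x (-24 to +24 mm), 20 mm tall, 54 mm apart over their outer faces when open; squeeze them from both sides. At the start the tongs lie flat on the rest, this point 40 mm above the table.
- tongs_tip (a point): Midway between the tongs' tips, 90 mm ahead (+x) of tongs_grip, same height and axes. Each tip is a shallow upright V pocket 12 mm tall (6 mm up and down from here), reaching 13 mm further ahead; the pockets hold a knob's neck centred here. Gap between the foremost lips: about 50 mm open, about 37 mm when the plates are squeezed to 47 mm.
- tongs: The whole tongs, about 72 g, balanced at the grip plates, 213 mm long, like big tweezers with two upright strip arms side by side, sprung open; origin on the underside below tongs_grip. The arms close evenly. Width over the plates: 54 mm open, about 34 mm closed on a knob's neck, 29 mm closed empty. Squeezing takes about 6 N at first, 7.5 N at the end; grip beyond that reaches the tips about halved.
- tongs_left: The tongs' left arm (+y), about 30 g; origin at its hinge on the underside, 100 mm behind tongs_grip.
- tongs_right: The tongs' right arm (-y), about 30 g; origin at its hinge on the underside, 100 mm behind tongs_grip.
- rest: Blue ceramic tongs rest, fixed: base plate 150 x 100 x 6 mm, two cross bars 12 mm wide, 100 mm long, 30 mm high at x = -60 and +52 mm, with 8 mm lips at their ends. The tongs lie along its x axis; between the bars fingers have room down to the plate. Origin at the underside's centre.
- stand: Wooden drying stand, fixed: 64 mm (x) by 230 mm (y), flat top at 50 mm, on two feet. Origin at the underside's centre. The three knobs stand in a row along its y axis about 80 mm apart, in any order.
- knob_blue_mid (a point): Centre, half-way up, of the porcelain drawer knob with the blue head, the one to take. 48 mm high: white foot 32 mm across, 5 mm high; white neck 20 mm across from 5 to 29 mm above the underside (its middle is 7 mm below this point); head 36 mm across above that. Stands upright (z up), loose, on the stand; about 55 g.
- knob_blue: The same knob; origin at the centre of its underside.
- knob_red_mid (a point): Centre, half-way up, of the same kind of knob with a red head; leave it alone.
- knob_yellow_mid (a point): Centre, half-way up, of the same kind of knob with a yellow head; leave it alone.
- bowl: White drip bowl, fixed, 120 mm across at the rim, 55 mm high; origin at the centre of its underside on the table.
- jar: Small closed orange paint jar, 40 mm across, 38 mm high, loose, in front of the robot; origin under its centre. Leave it alone.
- jar2: Small closed blue paint jar, 36 mm across, 58 mm high, loose, to the right of the stand. Leave it alone.
- cup: Blue cup, 72 mm across, 50 mm high, loose, to the left of the stand. Leave it alone.

How it is judged:
By the outcome, as a careful person would: the job done as asked, in the order asked, and still so for the second after the job is handed in, while the arm keeps its last pose, push and grip.
It also fails if it takes over 45 s, if anything falls off the work surface, if the arm or the gripper's body presses on something with over 40 N, if the wrist force passes 120 N, or if a joint passes its speed limit or range.

### The arm

A 6-joint arm with a two-finger parallel gripper is mounted at the origin on the work surface. World frame = base frame: x ahead of the robot, y to its left, z up, the work surface at z = 0. Lengths are in m, angles in rad, forces in N, time in s.
With the tool pointing down it reaches from about 0.35 to 0.85 m from the base axis. Payload 8.1 kg.
Tool frame: the origin (TCP) lies at the very end of the fingers, on their centre line; the grasp point (between the pads) lies 19 mm behind it; z points along the fingers, y is the direction in which the jaws open and shut (so a half turn about z gives the same grasp; the last joint's range is limited). The gripper opens to 85 mm and grips with 20 to 120 N. Pads are 22 mm wide; open, the fingers measure 114 mm over their backs; the gripper's body (76 mm by 85 mm) begins 54 mm behind the grasp point. The pads swing forward as they close: fully open they stand 13 mm farther back than shut.
Start: joints at [1.078, 0.13, 1.488, -0, 1.523, -0.085], TCP at [0.238, 0.551, 0.231] pointing down, gripper open.
Joint ranges: [-2.96, 2.96], [-0.89, 2.26], [0.02, 2.5], [-1.34, 4.48], [0, 2.73], [-2.66, 2.66]. Speed limits (rad/s): [2.39, 2.39, 2.79, 3.14, 3.14, 3.14].

### API

Orientations are given as [roll, pitch, yaw] about the fixed x, y, z axes, in that order (R = Rz(yaw) Ry(pitch) Rx(roll)).
In Python, from station import monitor, viewer, manip gives the robot as it stands.
- The arm moves only by the shell command python3 -m crank 'ROWS' [FORCE]. ROWS is text: rows parted by semicolons, each of 5 numbers parted by spaces: the finger opening in cm, from 0 to 8.54, then the shift along the world's x, y, z in cm, then the turn about the world's z in degrees. A call has 1 to 20 rows; each row is the pose to reach, as a shift and turn from the pose commanded when the call began; what a row does not reach only later rows make up. A row lasts 1/12 s, in which the tool goes at most 41.7 mm and 7.16 degrees, less where a joint would pass 70% of its speed; a pose out of reach is approached as far as the arm can. A call with a gripper value outside its range is refused whole. The fingers move at their own pace and stop on an object; FORCE is the grip in N (left out, the last holds). Time passes only in rows, so rows that repeat a pose let the fingers close. It gives the time, the measured TCP pose, the force and the opening at its end, in the units of the state.
- monitor.read_state(): the state, without advancing time (a new reading comes with each control period).
- viewer.capture(name): name is "side" or "top" or "wrist"; returns a dict with "image" (480x640x3 uint8, red, green, blue), "mtx" (3x3 intrinsics, pixels), "extrinsics" (4x4, takes a point from world to camera coordinates); the wrist camera has in their place "T_tool_cam" (4x4, takes a point from camera to tool coordinates, whose origin is the TCP and whose axes are the flange's). Camera axes: x right, y up, looking along -z (the intrinsics and any distortion apply to the point x, -y, -z); pixel columns grow to the right and rows downward; lengths in m; the calibration is good to about 2 mm. A picture is of the moment at which its call begins: read the wrist's pose just before it. There is no depth.
- manip.hand_in(): hands the job in, once; it reports no verdict.
The state is a dict: "t": time; "joint_pos": joint angles; "dq": joint speeds; "joint_efforts": joint torques, N m; "tool_pos": TCP position; "ee_rot": TCP orientation; "contact_force": force on the tool from outside, world axes, zero at the start; "moment": the same for the moment, N m; "opening": finger opening in m.
Only numpy, scipy, OpenCV 4.12 (cv2) and the standard library are available. Lean on these libraries where they do the work, as an engineer would, in place of code of your own. Each camera call takes 0.05 s, during which the arm holds its last target.

## Working session

There is one attempt and no reset: what is moved stays moved. The work goes in short steps, Python scripts to look and compute and a shell command to move; the robot and the scene stay as the last step left them, time stands still between calls to the robot, and variables do not carry over. Pictures are saved under pics/ and viewed, and the job is handed in when it is done.

```bash
ls; mkdir -p pics
python3 - <<'E'
from station import monitor, viewer
import cv2
s=monitor.read_state(); print({k:s[k] for k in('t','tool_pos','ee_rot','contact_force','opening')})
for n in('top','side','wrist'):
    d=viewer.capture(n); cv2.imwrite(f'pics/{n}0.png',d['image'][:,:,::-1])
    print(n,d['mtx'],d.get('extrinsics',d.get('T_tool_cam')),[k for k in d])
E
```

```text
pics
{'t': 0.0, 'tool_pos': array([0.23766574, 0.55031564, 0.23024517]), 'ee_rot': array([-3.13975862e+00, -1.71749364e-04,  2.73379012e+00]), 'contact_force': array([ 0.55731556, -0.60608412, -0.36083099]), 'opening': 0.0854231194394017}
top [[517.71079734   0.         320.61827416]
 [  0.         517.71079734 232.61206944]
 [  0.           0.           1.        ]] [[-0.0251183  -0.99967494  0.00436959 -0.0055323 ]
 [ 0.98368821 -0.02393734  0.17828211 -0.53578629]
 [-0.17811956  0.00877645  0.98396971 -0.99340219]
 [ 0.          0.          0.          1.        ]] ['image', 'mtx', 'extrinsics']
side [[623.2874055    0.         319.03498863]
 [  0.         623.2874055  239.71850081]
 [  0.           0.           1.        ]] [[ 0.99153098 -0.12945624 -0.0103635  -0.54726259]
 [ 0.09446556  0.66416266  0.74159573 -0.12498754]
 [-0.08912115 -0.73629413  0.67076701 -1.06498794]
 [ 0.          0.          0.          1.        ]] ['image', 'mtx', 'extrinsics']
wrist [[396.742224     0.         316.57462082]
 [  0.         396.742224   239.88115931]
 [  0.           0.           1.        ]] [[-4.84791223e-04  9.63633242e-01  2.67227881e-01  6.68142276e-02]
 [ 9.99999369e-01  7.37960682e-04 -8.46964495e-04 -1.03893535e-04]
 [-1.01336681e-03  2.67227302e-01 -9.63632991e-01 -1.41387732e-01]
 [ 0.00000000e+00  0.00000000e+00  0.00000000e+00  1.00000000e+00]] ['image', 'mtx', 'T_tool_cam']
```

View pics/top0.png

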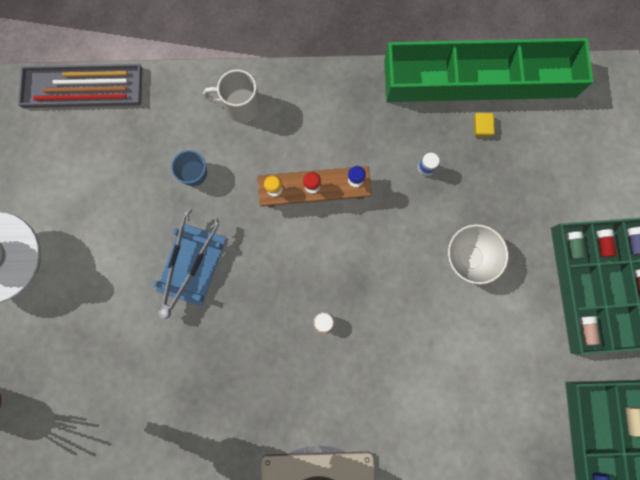

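View pics/side0.png

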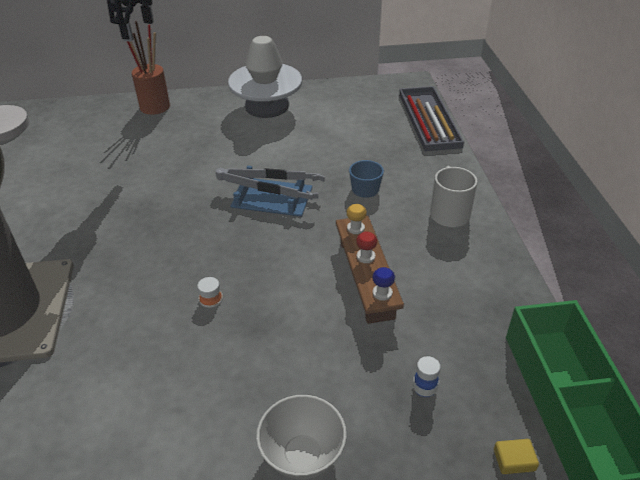

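View pics/wrist0.png

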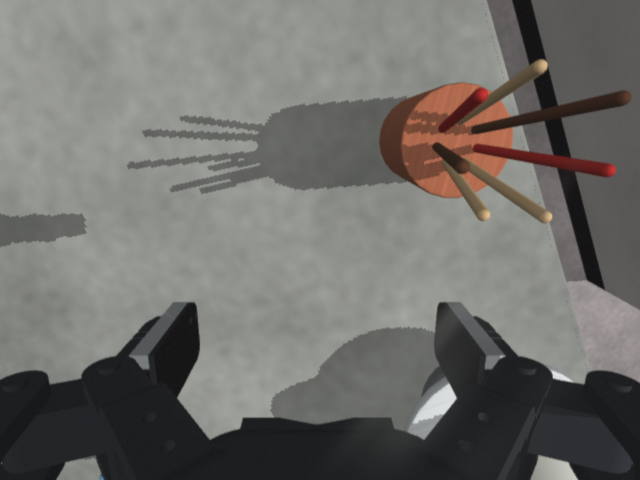

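The top view shows the tongs on the blue rest (ball end at about (165,312), tips near (187,215) and (216,223)). The stand's heads are yellow (272,185), red (312,181) and blue (357,175), and the bowl is at (478,254). The side view shows the same layout.

```bash
cat > h.py <<'E'
import numpy as np, cv2
from station import monitor, viewer
def proj(d,P):
    E=d['extrinsics']; c=E[:3,:3]@np.asarray(P)+E[:3,3]; K=d['mtx']
    return np.array([K[0,0]*c[0]/-c[2]+K[0,2], K[1,1]*-c[1]/-c[2]+K[1,2]])
def ray(d,uv):
    E=d['extrinsics'];K=d['mtx']
    v=np.array([(uv[0]-K[0,2])/K[0,0],-(uv[1]-K[1,2])/K[1,1],-1.])
    R=E[:3,:3].T; return -R@E[:3,3], R@v/np.linalg.norm(v)
def plane(d,uv,z):
    o,r=ray(d,uv); return o+r*(z-o[2])/r[2]
def tri(d1,a,d2,b):
    o1,r1=ray(d1,a);o2,r2=ray(d2,b)
    A=np.stack([r1,-r2],1); t=np.linalg.lstsq(A,o2-o1,rcond=None)[0]
    p,q=o1+t[0]*r1,o2+t[1]*r2; return (p+q)/2,np.linalg.norm(p-q)
def blobs(mask,amin=30):
    n,l,s,c=cv2.connectedComponentsWithStats(mask.astype(np.uint8))
    return [(s[i,4],c[i].round(1),s[i,:4]) for i in range(1,n) if s[i,4]>amin]
def wristd(d,s):
    from scipy.spatial.transform import Rotation as Ro
    T=np.eye(4);T[:3,:3]=Ro.from_euler('xyz',s['ee_rot']).as_matrix();T[:3,3]=s['tool_pos']
    d['extrinsics']=np.linalg.inv(T@d['T_tool_cam']); return d
E
python3 - <<'E'
from h import *
D={n:viewer.capture(n) for n in('top','side')}
for n,d in D.items():
    im=d['image'].astype(int);r,g,b=im[...,0],im[...,1],im[...,2]
    hsv=cv2.cvtColor(d['image'],cv2.COLOR_RGB2HSV)
    print(n,'blue',blobs((hsv[...,0]>112)&(hsv[...,0]<130)&(hsv[...,1]>170)&(hsv[...,2]>50)))
    print(n,'red',blobs((r>120)&(g<50)&(b<50)))
    print(n,'yel',blobs((r>150)&(g>100)&(b<60)))
    print(n,'black',blobs((im.max(2)<45),25))
    x=(140,200,110,130) if n=='top' else (210,155,125,70)
    c=d['image'][x[1]:x[1]+x[3],x[0]:x[0]+x[2],::-1]
    cv2.imwrite(f'pics/{n}_t.png',cv2.resize(c,None,fx=4.6 if n=='top' else 6,fy=4.6 if n=='top' else 6,interpolation=cv2.INTER_CUBIC))
x=(430,205,100,100);d=D['top'];cv2.imwrite('pics/top_b.png',cv2.resize(d['image'][205:305,430:530,::-1],None,fx=5,fy=5))
E
```

```text
top blue [(np.int32(157), array([355.9, 173.7]), array([349, 167,  15,  15], dtype=int32))]
top red [(np.int32(205), array([78. , 97.1]), array([35, 95, 90,  5], dtype=int32)), (np.int32(160), array([311.7, 180.5]), array([304, 173,  15,  16], dtype=int32)), (np.int32(217), array([607. , 246.4]), array([600, 238,  15,  18], dtype=int32))]
top yel [(np.int32(379), array([483.8, 123.6]), array([474, 114,  20,  20], dtype=int32)), (np.int32(214), array([271.5, 183.2]), array([264, 175,  16,  17], dtype=int32))]
top black []
side blue []
side red [(np.int32(80), array([418.6, 116.3]), array([409,  95,  21,  43], dtype=int32))]
side yel []
side black [(np.int32(813), array([127.8,  12.9]), array([108,   0,  45,  39], dtype=int32)), (np.int32(65), array([140.2,  54.9]), array([133,  34,  14,  39], dtype=int32)), (np.int32(144), array([275.8, 174. ]), array([266, 170,  21,   9], dtype=int32)), (np.int32(161), array([268.2, 187.8]), array([258, 183,  22,  11], dtype=int32)), (np.int32(94), array([ 22.9, 272. ]), array([ 14, 259,  17,  26], dtype=int32)), (np.int32(34), array([ 34.4, 295.7]), array([ 30, 290,   9,  13], dtype=int32))]
```

```bash
python3 -c "
import cv2,numpy as np
a=cv2.imread('pics/top_t.png');b=cv2.imread('pics/side_t.png')
print(a.shape,b.shape)"
```

```text
(598, 506, 3) (420, 750, 3)
```

View pics/top_t.png

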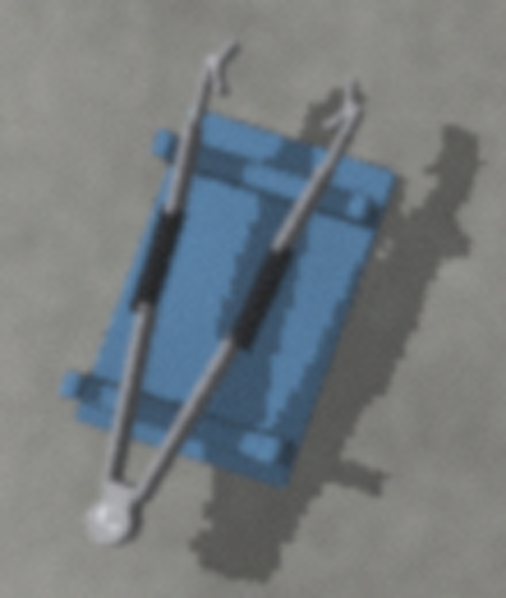

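View pics/side_t.png

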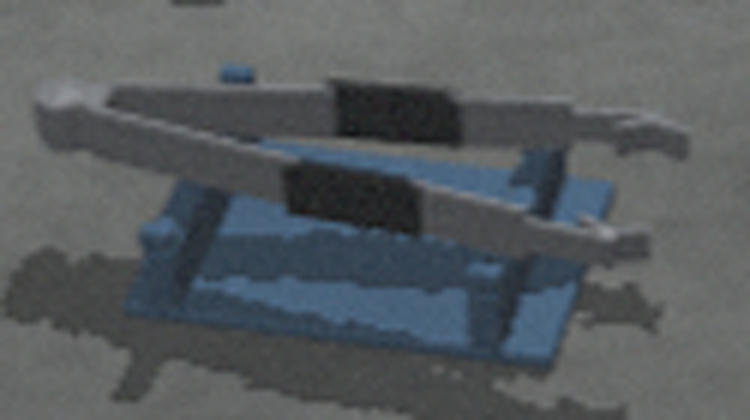

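View pics/top_b.png

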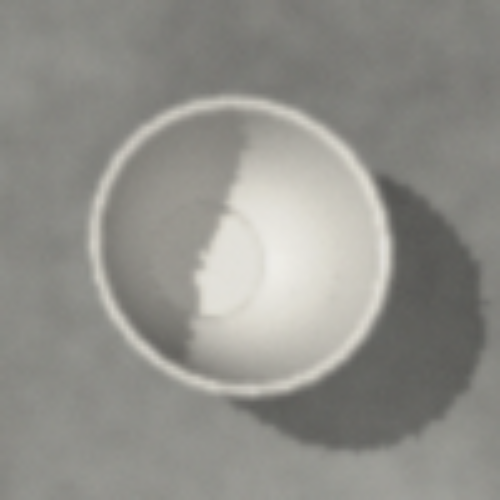

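Run:
```python
from h import *
D={n:viewer.capture(n) for n in('top','side')}
T,S=D['top'],D['side']
hs=cv2.cvtColor(S['image'],cv2.COLOR_RGB2HSV).astype(int)
def roi(m,x0,y0,x1,y1):
    k=np.zeros_like(m);k[y0:y1,x0:x1]=m[y0:y1,x0:x1];return k
sat=(hs[...,1]>190)
bl=blobs(roi((hs[...,0]>105)&(hs[...,0]<130)&sat,330,190,420,330));rd=blobs(roi(((hs[...,0]<6)|(hs[...,0]>174))&sat,330,190,420,330));ye=blobs(roi((hs[...,0]>16)&(hs[...,0]<32)&(hs[...,1]>150),330,190,420,330))
print(bl,rd,ye)
for nm,t,s in(('blue',(355.9,173.7),bl),('red',(311.7,180.5),rd),('yel',(271.5,183.2),ye)):
    s=max(s,key=lambda q:q[0])
    print(nm,tri(T,t,S,s[1]),plane(T,t,.0885),plane(S,s[1],.0885))
c=lambda x,y:(140+x/4.6-.4,200+y/4.6-.4)
P={k:plane(T,c(*v),.05) for k,v in dict(Lf=(174,212),Lr=(147,307),Rf=(281,250),Rr=(242,348),hinge=(108,517),Ltip=(213,60),Rtip=(351,105)).items()}
P['h2']=plane(T,c(108,517),.055)
for k in P:print(k,P[k].round(4))
L=(P['Lf']+P['Lr'])/2;R=(P['Rf']+P['Rr'])/2;g=(L+R)/2
print('grip',g,np.linalg.norm(L-R),'yaw LR',np.degrees(np.arctan2(*(L-R)[[0,1]]*[-1,1])), 'from hinge',np.degrees(np.arctan2(*(g-P['hinge'])[[1,0]])),np.linalg.norm(g-P['hinge']))
sc=lambda x,y:(210+x/6-.4,155+y/6-.4)
Ls=[plane(S,sc(*q),.05) for q in((332,82),(463,92))];Rs=[plane(S,sc(*q),.05) for q in((287,163),(420,180))]
print(np.round(Ls+Rs,4),'grip side',np.mean(Ls+Rs,0))
print('bowl',plane(T,(478.2,254.2),.055))
# stand corners top
print('stand',[plane(T,q,.05).round(4) for q in((258,178),(370,167),(371,194),(262,206))])
for n,q,z in(('cup',(189,166),.05),('jar',(323,322),.038),('jar2',(430,160),.058)):print(n,plane(T,q,z).round(4))
cv2.imwrite('pics/top_s.png',cv2.resize(T['image'][150:220,250:380,::-1],None,fx=6,fy=6,interpolation=2))
cv2.imwrite('pics/side_s.png',cv2.resize(S['image'][200:330,330:410,::-1],None,fx=4.6,fy=4.6,interpolation=2))
```

```text
[] [] [(np.int32(97), array([356. , 208.6]), array([348, 204,  17,  10], dtype=int32))]Traceback (most recent call last):
  File "<stdin>", line 11, in <module>
ValueError: max() iterable argument is empty
```

Run:
```python
from h import *
D={n:viewer.capture(n) for n in('top','side')}
T,S=D['top'],D['side']
im=S['image'].astype(int)
def roi(m,x0,y0,x1,y1):
    k=np.zeros_like(m);k[y0:y1,x0:x1]=m[y0:y1,x0:x1];return k
r,g,b=im[...,0],im[...,1],im[...,2]
bl=blobs(roi(b-r>40,330,190,420,330));rd=blobs(roi((r-g>60)&(abs(g-b)<22),330,190,420,330));ye=blobs(roi((g-b>60),330,190,420,330))
print(bl,rd,ye)
for nm,t,s in(('blue',(355.9,173.7),bl),('red',(311.7,180.5),rd),('yel',(271.5,183.2),ye)):
    if not s: continue
    s=max(s,key=lambda q:q[0])
    print(nm,tri(T,t,S,s[1]),plane(T,t,.0885),plane(S,s[1],.0885))
c=lambda x,y:(140+x/4.6-.4,200+y/4.6-.4)
P={k:plane(T,c(*v),.05) for k,v in dict(Lf=(174,212),Lr=(147,307),Rf=(281,250),Rr=(242,348),hinge=(108,517),Ltip=(213,60),Rtip=(351,105)).items()}
for k in P:print(k,P[k].round(4))
L=(P['Lf']+P['Lr'])/2;R=(P['Rf']+P['Rr'])/2;g=(L+R)/2
v=L-R
print('grip',g,np.linalg.norm(v),'yaw LR',np.degrees(np.arctan2(-v[0],v[1])), 'from hinge',np.degrees(np.arctan2(*(g-P['hinge'])[[1,0]])),np.linalg.norm(g-P['hinge']))
sc=lambda x,y:(210+x/6-.4,155+y/6-.4)
Ls=[plane(S,sc(*q),.05) for q in((332,82),(463,92))];Rs=[plane(S,sc(*q),.05) for q in((287,163),(420,180))]
print(np.round(Ls+Rs,4),'grip side',np.mean(Ls+Rs,0))
print('bowl',plane(T,(478.2,254.2),.055))
print('stand',[plane(T,q,.05).round(4) for q in((258,178),(370,167),(371,194),(262,206))])
for n,q,z in(('cup',(189,166),.05),('jar',(323,322),.038),('jar2',(430,160),.058)):print(n,plane(T,q,z).round(4))
cv2.imwrite('pics/top_s.png',cv2.resize(T['image'][150:220,250:380,::-1],None,fx=6,fy=6,interpolation=2))
cv2.imwrite('pics/side_s.png',cv2.resize(S['image'][200:330,330:410,::-1],None,fx=4.6,fy=4.6,interpolation=2))
```

```text
[(np.int32(257), array([383. , 275.2]), array([373, 267,  21,  17], dtype=int32))] [(np.int32(136), array([366.5, 236.5]), array([358, 232,  18,  10], dtype=int32))] [(np.int32(108), array([356.2, 208.1]), array([349, 204,  16,   9], dtype=int32))]
blue (array([ 0.64385076, -0.0907666 ,  0.09145551]), np.float64(0.00019218731543825732)) [ 0.64463511 -0.09101212  0.0885    ] [ 0.64471772 -0.08790083  0.0885    ]
red (array([ 0.63183461, -0.00348543,  0.09781139]), np.float64(0.0032395855213855585)) [ 0.63282559 -0.00348736  0.0885    ] [0.6358035  0.00723874 0.0885    ]
yel (array([0.62827604, 0.07499744, 0.09677037]), np.float64(0.002702352221547542)) [0.62921834 0.07563244 0.0885    ] [0.63166093 0.08544165 0.0885    ]
Lf [0.5156 0.2677 0.05  ]
Lr [0.4744 0.2783 0.05  ]
Rf [0.4978 0.2211 0.05  ]
Rr [0.4557 0.2371 0.05  ]
hinge [0.3853 0.2925 0.05  ]
Ltip [0.5828 0.2523 0.05  ]
Rtip [0.5611 0.1915 0.05  ]
grip [0.48587483 0.25106968 0.05      ] 0.047575586646724836 yaw LR -22.558739075069287 from hinge -22.393347616409656 0.10882261599285022
[[0.4774 0.2862 0.05  ]
 [0.5214 0.2739 0.05  ]
 [0.4594 0.2421 0.05  ]
 [0.5027 0.2263 0.05  ]] grip side [0.49021975 0.25714172 0.05      ]
bowl [ 0.48307314 -0.33050764  0.055     ]
stand [array([0.6518, 0.1065, 0.05  ]), array([ 0.6698, -0.1237,  0.05  ]), array([ 0.6126, -0.1233,  0.05  ]), array([0.5928, 0.0986, 0.05  ])]
cup [0.6807 0.248  0.05  ]
jar [ 0.3583 -0.0191  0.038 ]
jar2 [ 0.6792 -0.2463  0.058 ]
```

View pics/top_s.png

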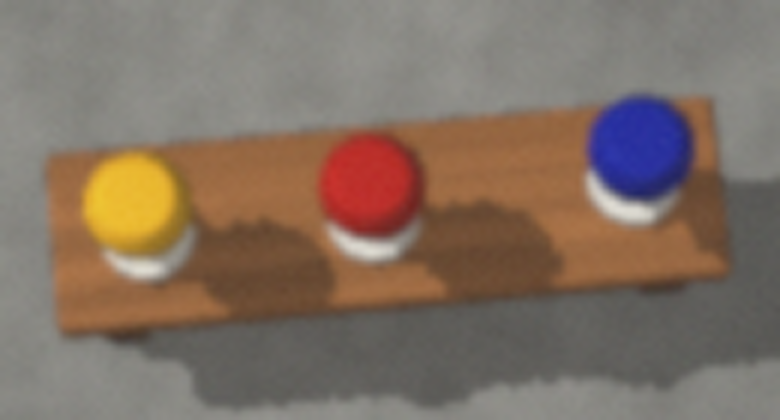

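View pics/side_s.png

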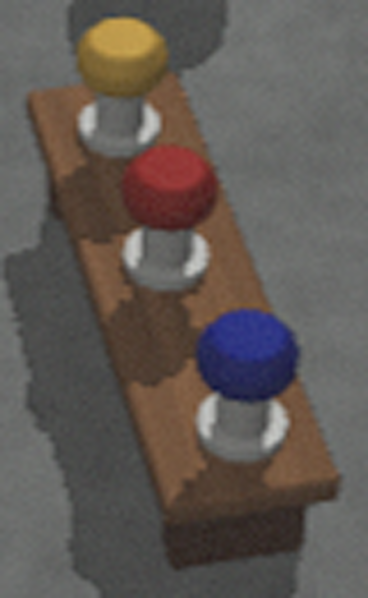

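Blue knob is at about (0.6445, -0.090) and its triangulated head height of 0.0915 is close to the expected 0.0885. The bowl is at (0.483, -0.3305). The tongs grip is at about (0.487, 0.253), yaw -22.5°. The measured plate spacing of 47.6 mm and hinge distance of 109 mm are plausible. I'll move above the tongs and turn the tool about half round, so the wrist camera faces the tips.

```bash
python3 -m crank '8.54 12 -15 0 -45;8.54 12 -15 0 -45;8.54 12 -15 0 -45;8.54 12 -15 0 -45;8.54 12 -15 0 -45;8.54 12 -15 0 -45;8.54 25 -30 0 -95;8.54 25 -30 0 -95;8.54 25 -30 0 -95;8.54 25 -30 0 -95;8.54 25 -30 0 -95;8.54 25 -30 0 -95;8.54 25 -30 0 -95;8.54 25 -30 0 -95'; python3 -m crank '8.54 0 0 0 -42;8.54 0 0 0 -42;8.54 0 0 0 -42;8.54 0 0 0 -42;8.54 0 0 0 -42;8.54 0 0 0 -42;8.54 0 0 0 -84;8.54 0 0 0 -84;8.54 0 0 0 -84;8.54 0 0 0 -84;8.54 0 0 0 -84;8.54 0 0 0 -84;8.54 0 0 0 -84;8.54 0 0 0 -84'
python3 - <<'E'
from h import *
s=monitor.read_state();d=viewer.capture('wrist');cv2.imwrite('pics/w1.png',d['image'][:,:,::-1]);print(s['joint_pos'],s['tool_pos'],s['ee_rot'])
E
```

```text
t: 1.62
tool_pos: [0.4885, 0.2499, 0.2313]
ee_rot: [-3.142, -0.0, 1.066]
contact_force: [0.4, 0.4, -0.9]
opening: 0.0856
t: 2.78
tool_pos: [0.4879, 0.2508, 0.2313]
ee_rot: [-3.142, -0.0, -0.387]
contact_force: [0.3, 0.1, 0.4]
opening: 0.0855
[ 3.81337238e-01 -8.48582429e-03  1.63267344e+00  5.00006246e-06
  1.51731613e+00  2.33899817e+00] [0.48793256 0.25080785 0.23134179] [-3.14152729e+00 -6.04705514e-05 -3.86864871e-01]
```

View pics/w1.png

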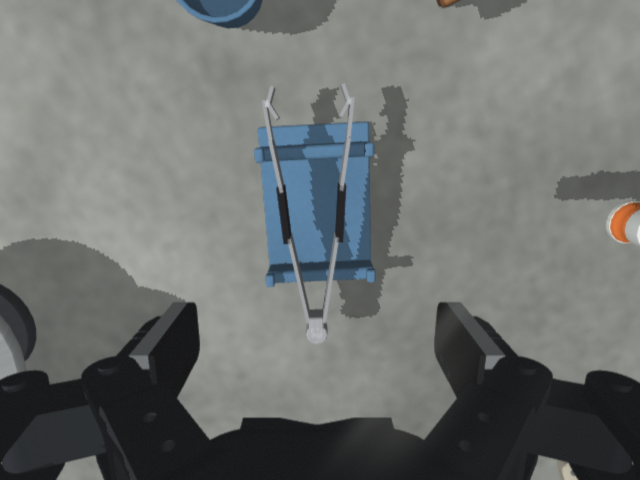

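The wrist view shows the tongs straight ahead: black plates at about (284,215) and (341,213), tips at (268,103) and (351,102), hinge ball at (316,333).

```bash
cat > tongs.py <<'E'
from h import *
def look(name,z,yr=(150,260),xr=(230,400)):
    s=monitor.read_state();d=wristd(viewer.capture('wrist'),s)
    cv2.imwrite(name,d['image'][:,:,::-1])
    m=(d['image'].max(2)<60); k=np.zeros_like(m);k[yr[0]:yr[1],xr[0]:xr[1]]=m[yr[0]:yr[1],xr[0]:xr[1]]
    return s,d,blobs(k,80)
E
python3 - <<'E'
from tongs import *
s,d,b=look('pics/w2.png',.05);print(b)
b.sort(key=lambda q:q[1][0])
for z in(.04,.05):
    L,R=[plane(d,q[1],z) for q in b[:2]];g=(L+R)/2;v=L-R
    h=plane(d,(316.5,331),z);lt=plane(d,(268,103),z);rt=plane(d,(351,102.5),z)
    print(z,L,R,g,np.linalg.norm(v),np.degrees(np.arctan2(-v[0],v[1])),'hinge',h,np.linalg.norm(g-h),np.degrees(np.arctan2(*(g-h)[[1,0]])),'tip',(lt+rt)/2,np.linalg.norm((lt+rt)/2-g),np.degrees(np.arctan2(*((lt+rt)/2-h)[[1,0]])))
    print('plate ends',[ (plane(d,p,z)-plane(d,q,z)) [:2].round(4) for p,q in(((279,186),(288,243)),)])
print('tcp',s['tool_pos'],np.degrees(s['ee_rot'][2]))
E
```

```text
[(np.int32(407), array([284.1, 215.3]), array([277, 185,  14,  58], dtype=int32)), (np.int32(394), array([340. , 213.4]), array([336, 184,  10,  58], dtype=int32))]
0.04 [0.49651175 0.27759528 0.04      ] [0.48001353 0.23267897 0.04      ] [0.48826264 0.25513713 0.04      ] 0.047850448299652674 -20.16879950806975 hinge [0.3842874  0.29337564 0.04      ] 0.11078372998569391 -20.191784415078594 tip [0.5726244 0.2226435 0.04     ] 0.09040321535257342 -20.58424938951043
plate ends [array([ 0.0486, -0.0127])]
0.05 [0.49817463 0.27600415 0.05      ] [0.4821723  0.23243789 0.05      ] [0.49017347 0.25422102 0.05      ] 0.04641220597514512 -20.168799508069725 hinge [0.38932341 0.2913102  0.05      ] 0.10745390017230431 -20.191784415078597 tip [0.57199956 0.22270406 0.05      ] 0.0876859632637861 -20.58424938951044
plate ends [array([ 0.0471, -0.0123])]
tcp [0.48793192 0.25080111 0.23130999] -22.139084005790558
```

The two views agree to a few mm. I take the wrist estimate: grip (0.489, 0.254), yaw -20.3°. Now align and descend.

```bash
python3 -m crank '8.54 0.15 0.35 -3 1.8;8.54 0.15 0.35 -7 1.8;8.54 0.15 0.35 -11 1.8;8.54 0.15 0.35 -15 1.8;8.54 0.15 0.35 -15 1.8'
python3 - <<'E'
from tongs import *
s,d,b=look('pics/w3.png',.05,(150,420),(150,500));print(b,s['tool_pos'],s['ee_rot'])
E
```

```text
t: 3.3
tool_pos: [0.4833, 0.2518, 0.0723]
ee_rot: [3.132, 0.01, -0.357]
contact_force: [-2.7, -0.4, -1.9]
opening: 0.0856
[(np.int32(1603), array([357.4, 273.7]), array([346, 217,  26, 110], dtype=int32)), (np.int32(1716), array([253.9, 273.4]), array([239, 218,  29, 110], dtype=int32)), (np.int32(3934), array([173.1, 365.3]), array([150, 303,  49, 117], dtype=int32)), (np.int32(226), array([442.3, 313.1]), array([437, 303,  14,  25], dtype=int32)), (np.int32(223), array([489.3, 331. ]), array([474, 317,  26,  32], dtype=int32)), (np.int32(4191), array([468.7, 376.7]), array([436, 320,  64, 100], dtype=int32))] [0.48333887 0.25180934 0.07229521] [ 3.13203853  0.01039956 -0.35658321]
```

View pics/w3.png

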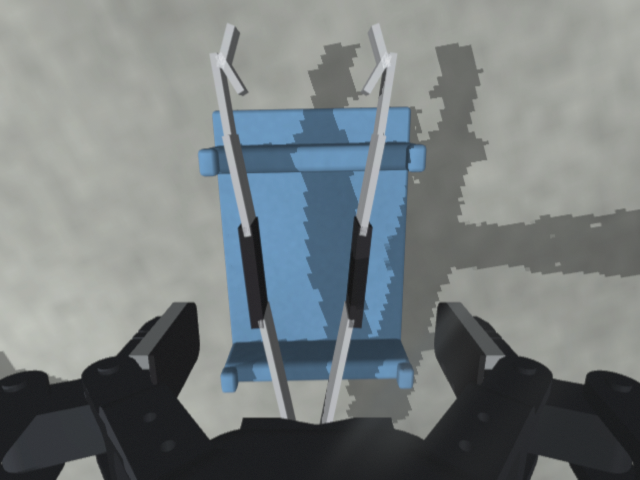

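The plates appear between the fingers, at (254,273) and (357,273). The arm was still settling (9 mrad tilt), so I'll let it settle and re-measure.

```bash
python3 -m crank '8.54 0 0 0 0;8.54 0 0 0 0'
python3 - <<'E'
from tongs import *
s,d,b=look('pics/w4.png',.05,(180,340),(220,400));print(b,s['tool_pos'],s['ee_rot'])
b.sort(key=lambda q:q[1][0])
for z in(.043,.05):
    L,R=[plane(d,q[1],z) for q in b[:2]];g=(L+R)/2;v=L-R
    print(z,g,np.linalg.norm(v),np.degrees(np.arctan2(-v[0],v[1])))
    lt=plane(d,(213,60),z);rt=plane(d,(390,60),z);print((lt+rt)/2)
E
```

```text
t: 3.52
tool_pos: [0.4916, 0.2552, 0.0848]
ee_rot: [-3.138, -0.004, -0.358]
contact_force: [0.3, 0.3, 2.2]
opening: 0.0853
[(np.int32(1441), array([367.6, 278.3]), array([357, 225,  24, 103], dtype=int32)), (np.int32(1421), array([271.8, 278. ]), array([259, 226,  25, 102], dtype=int32))] [0.49162716 0.25517745 0.08478355] [-3.13837658 -0.00350767 -0.35813938]
0.043 [0.48964746 0.2544984  0.043     ] 0.04719581559783459 -20.644635784730138
[0.58524534 0.22719754 0.043     ]
0.05 [0.4921649  0.25358511 0.05      ] 0.04539452697495063 -20.64463578473004
[0.58411416 0.22732622 0.05      ]
```

```bash
python3 -m crank '8.54 0 0 -1 0;8.54 0 0 -2.2 0;8.54 0 0 -3.5 0;8.54 0 0 -4.7 0;8.54 0 0 -5.6 0;8.54 0 0 -6.2 0;8.54 0 0 -6.2 0;8.54 0 0 -6.2 0;6.5 0 0 -6.2 0;6.5 0 0 -6.2 0;6.5 0 0 -6.2 0' 20
python3 - <<'E'
from tongs import *
s,d,b=look('pics/w5.png',.05);print(s['opening'],s['tool_pos'],s['ee_rot'])
E
```

```text
t: 4.48
tool_pos: [0.49, 0.2546, 0.0201]
ee_rot: [-3.141, -0.001, -0.359]
contact_force: [0.2, -0.8, -0.6]
opening: 0.065
0.06497775463569498 [0.49002734 0.25456218 0.0200679 ] [-3.14067168e+00 -9.80183105e-04 -3.58923856e-01]
```

View pics/w5.png

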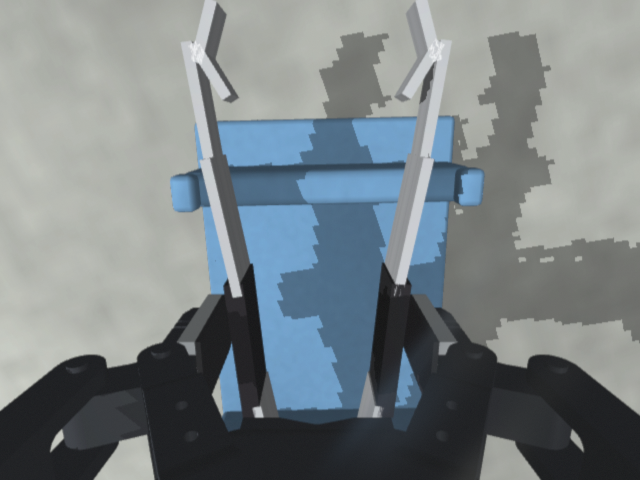

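The fingers straddle the plates, well centred. Now pre-squeeze to 47 mm.

```bash
python3 -m crank '5.6 0 0 -0.15 0;5.6 0 0 -0.15 0;5.2 0 0 -0.15 0;4.9 0 0 -0.15 0;4.7 0 0 -0.15 0;4.7 0 0 -0.15 0;4.7 0 0 -0.15 0;4.7 0 0 -0.15 0' 20
python3 - <<'E'
from tongs import *
s,d,b=look('pics/w6.png',.05);print(s['opening'],s['tool_pos'],s['ee_rot'],s['contact_force'])
E
```

```text
t: 5.2
tool_pos: [0.4904, 0.2547, 0.0191]
ee_rot: [-3.14, -0.002, -0.359]
contact_force: [-1.5, -0.5, 8.0]
opening: 0.0473
0.04728885499453858 [0.49039918 0.25471465 0.01910667] [-3.14022797e+00 -1.50244878e-03 -3.58928303e-01] [-1.50273479 -0.48519872  7.9585635 ]
```

View pics/w6.png

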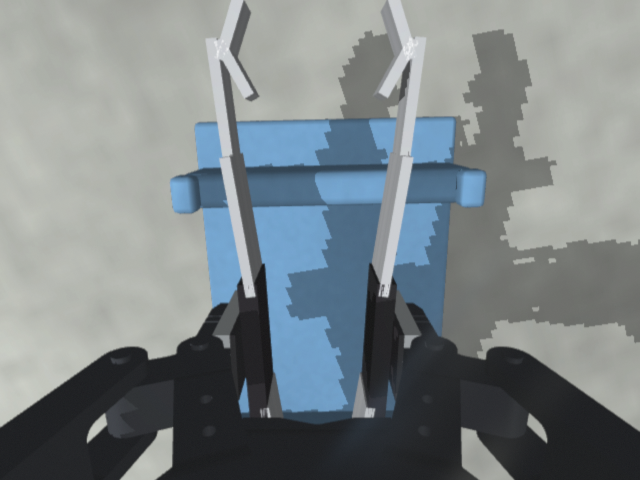

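Held at 47 mm. Lift slowly, then check.

```bash
python3 -m crank '4.7 0 0 0.5 0;4.7 0 0 1.2 0;4.7 0 0 2.2 0;4.7 0 0 3.5 0;4.7 0 0 5 0;4.7 0 0 6.5 0;4.7 0 0 8 0;4.7 0 0 9 0;4.7 0 0 9 0;4.7 0 0 9 0;4.7 0 0 9 0'
python3 - <<'E'
from tongs import *
s,d,b=look('pics/w7.png',.05);print(s['opening'],s['tool_pos'],s['ee_rot'],s['contact_force'])
d=viewer.capture('side');cv2.imwrite('pics/s7.png',cv2.resize(d['image'][60:260,150:400,::-1],None,fx=3,fy=3))
E
```

```text
t: 6.17
tool_pos: [0.489, 0.2541, 0.1072]
ee_rot: [3.141, 0.001, -0.359]
contact_force: [0.2, 0.6, -1.1]
opening: 0.0472
0.04719793552303693 [0.48898115 0.25413008 0.1071559 ] [ 3.14099488e+00  6.62892999e-04 -3.58922099e-01] [ 0.18353316  0.55975137 -1.09833051]
```

View pics/w7.png

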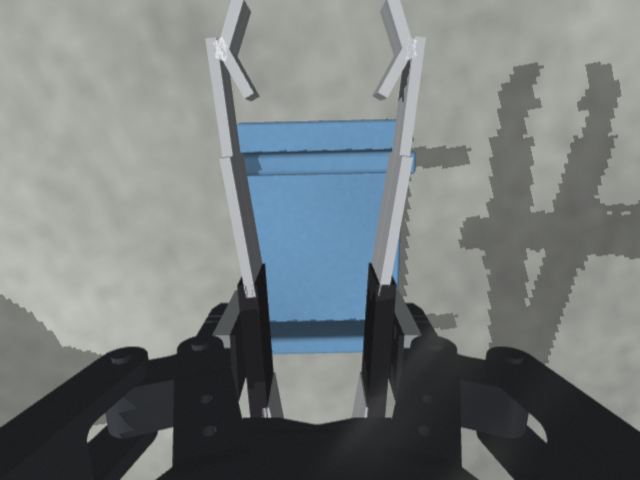

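View pics/s7.png

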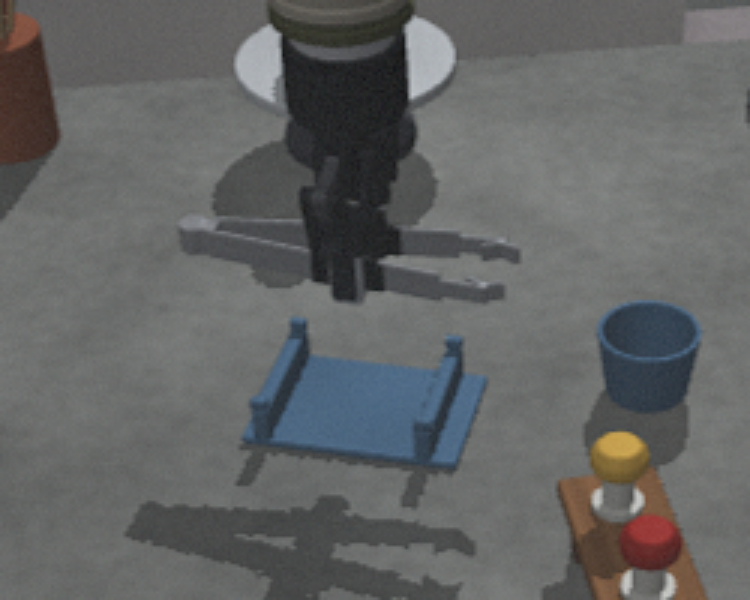

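The tongs are held rigidly: the tip pixels are the same before and after the lift, and the side view shows them level. Next I work out the tip's offset in the tool frame.

Run:
```python
from tongs import *
d=viewer.capture('wrist');s=monitor.read_state()
d['extrinsics']=np.linalg.inv(d['T_tool_cam'])
for z in (-.027,-.021):
  for p in((221,48),(411,48),(316,48)): print(z,p,plane(d,p,z).round(4))
cv2.imwrite('pics/w7z.png',cv2.resize(d['image'][0:120,180:460,::-1],None,fx=2.8,fy=2.8))
```

```text
-0.027 (221, 48) [ 0.0896 -0.0252 -0.027 ]
-0.027 (411, 48) [ 0.0896  0.0249 -0.027 ]
-0.027 (316, 48) [ 0.0896 -0.0001 -0.027 ]
-0.021 (221, 48) [ 0.0907 -0.0265 -0.021 ]
-0.021 (411, 48) [ 0.0907  0.0262 -0.021 ]
-0.021 (316, 48) [ 0.0907 -0.0001 -0.021 ]
```

View pics/w7z.png

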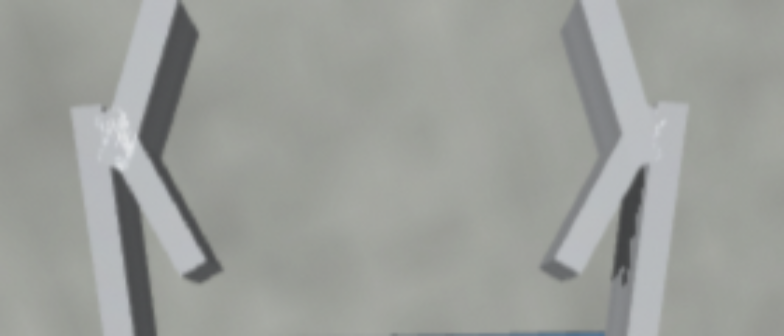

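The tip sits 90 mm ahead of the TCP with no lateral offset, as specified. Move to the pre-grasp pose in front of the blue knob.

```bash
python3 -m crank '4.7 0 -1 0.5 1;4.7 0 -2.5 1 2;4.7 0 -5 1.5 4;4.7 0 -7.5 1.5 6;4.7 0 -10 1.5 8;4.7 0 -12.5 1.5 10;4.7 0 -15 1.5 12;4.7 0 -17.5 1.5 14;4.7 0 -20 1.5 15.5;4.7 0 -22.5 1.5 17;4.7 0 -25 1.5 18;4.7 0 -27.5 1 19;4.7 0 -30 0.5 20;4.7 0 -32 0 20.5;4.7 0 -33.5 0 20.5;4.7 0 -34.4 0 20.5;4.7 0 -34.4 0 20.5;4.7 0 -34.4 0 20.5;4.7 0 -34.4 0 20.5'
python3 - <<'E'
from tongs import *
s,d,b=look('pics/w8.png',.05);print(s['opening'],s['tool_pos'],s['ee_rot'],s['contact_force'])
E
```

```text
t: 7.9
tool_pos: [0.4895, -0.0889, 0.1077]
ee_rot: [-3.141, 0.0, -0.001]
contact_force: [0.3, 0.3, -1.1]
opening: 0.047
0.04696629948300913 [ 0.48947443 -0.08888036  0.10773368] [-3.14112807e+00  8.05740796e-05 -8.01511553e-04] [ 0.26774755  0.30390444 -1.11118279]
```

View pics/w8.png

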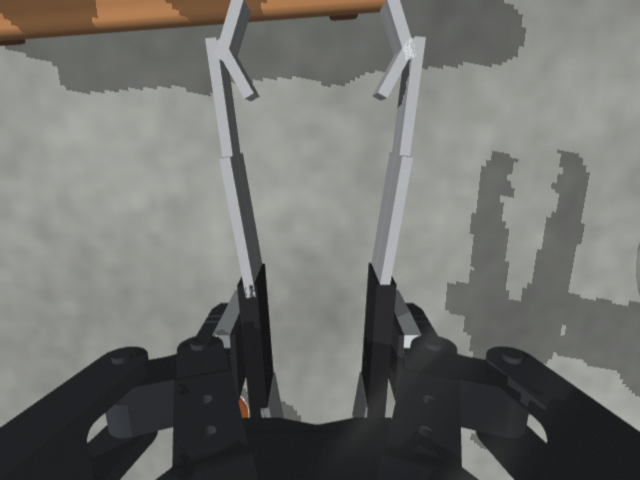

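The knob is still out of view. I'll raise the arm so the wrist camera sees it, for a precise fix.

```bash
python3 -m crank '4.7 0 0 3 0;4.7 0 0 6 0;4.7 0 0 10 0;4.7 0 0 14 0;4.7 0 0 17 0;4.7 0 0 18 0;4.7 0 0 18 0;4.7 0 0 18 0;4.7 0 0 18 0'
python3 - <<'E'
from tongs import *
s,d,b=look('pics/w9.png',.05);print(s['opening'],s['tool_pos'],s['ee_rot'])
im=d['image'].astype(int);m=(im[...,2]-im[...,0]>40)&(im[...,2]-im[...,1]>40)
bl=blobs(m,100);print(bl)
for q in bl:print(plane(d,q[1],.0885))
E
```

```text
t: 8.7
tool_pos: [0.4886, -0.089, 0.2854]
ee_rot: [-3.141, 0.003, -0.001]
contact_force: [-0.4, 0.2, -0.7]
opening: 0.0472
0.04719251576613925 [ 0.4885925  -0.08904995  0.28537794] [-3.14061462e+00  3.21017014e-03 -5.74488256e-04]
[(np.int32(1321), array([319.9,  14.8]), array([297,   0,  46,  35], dtype=int32)), (np.int32(122), array([490.9,   2. ]), array([478,   0,  28,   6], dtype=int32))]
[ 0.64088966 -0.09159918  0.0885    ]
[ 0.64934823 -0.22093538  0.0885    ]
```

View pics/w9.png

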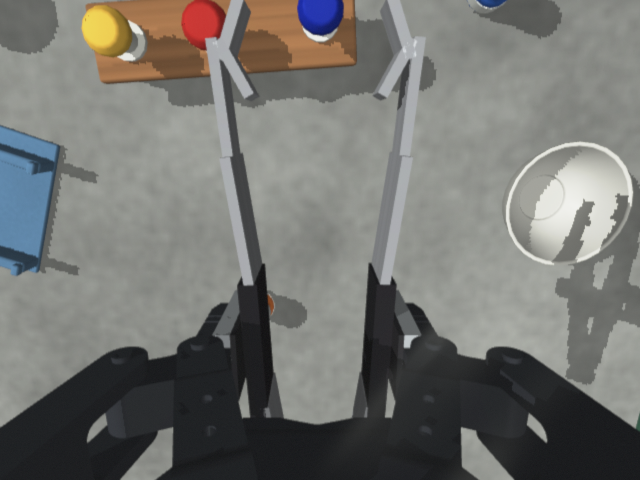

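The blue head is at (320,12) in the picture, giving (0.6425, -0.0915), close to the earlier fix. Lower to neck height, aligned with it.

```bash
python3 -m crank '4.7 0 -0.2 -3 0;4.7 0 -0.2 -6 0;4.7 0 -0.2 -10 0;4.7 0 -0.2 -14 0;4.7 0 -0.2 -17 0;4.7 0 -0.2 -20 0;4.7 0 -0.2 -22 0;4.7 0 -0.2 -23.5 0;4.7 0 -0.2 -24.1 0;4.7 0 -0.2 -24.1 0;4.7 0 -0.2 -24.1 0;4.7 0 -0.2 -24.1 0;4.7 0 -0.2 -24.1 0;4.7 0 -0.2 -24.1 0'
python3 - <<'E'
from tongs import *
s=monitor.read_state();print(s['opening'],s['tool_pos'],s['ee_rot'])
d=viewer.capture('side');cv2.imwrite('pics/s10.png',cv2.resize(d['image'][150:350,200:450,::-1],None,fx=3,fy=3))
d=viewer.capture('top');cv2.imwrite('pics/t10.png',cv2.resize(d['image'][120:320,240:440,::-1],None,fx=3,fy=3))
E
```

```text
t: 9.92
tool_pos: [0.4904, -0.0919, 0.048]
ee_rot: [3.141, -0.002, -0.001]
contact_force: [0.3, -0.1, -0.2]
opening: 0.0471
0.04706875318351538 [ 0.49037558 -0.09194988  0.04802864] [ 3.14097491e+00 -2.07560628e-03 -1.12877128e-03]
```

View pics/s10.png

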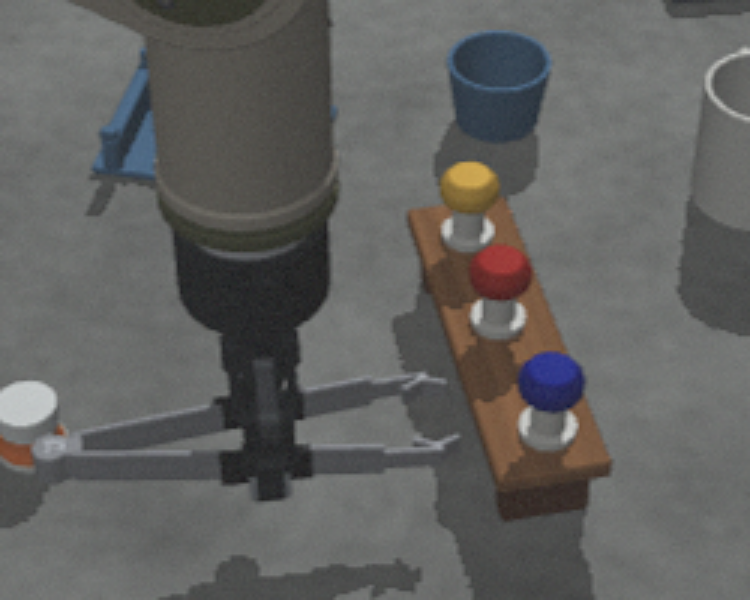

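View pics/t10.png

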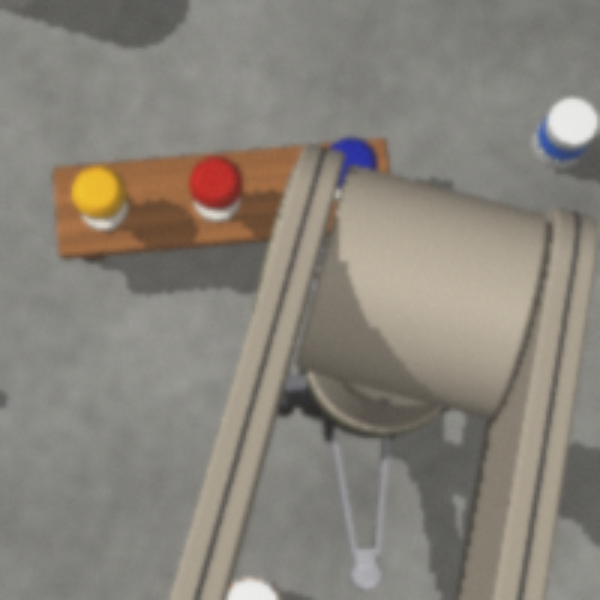

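Level and aligned. Advance slowly with a check before the end.

```bash
python3 -m crank '4.7 0.5 0 0 0;4.7 1.2 0 0 0;4.7 2 0 0 0;4.7 2.8 0 0 0;4.7 3.5 0 0 0;4.7 4 0 0 0;4.7 4.2 0 0 0;4.7 4.2 0 0 0;4.7 4.2 0 0 0;4.7 4.2 0 0 0'
python3 - <<'E'
from tongs import *
s,d,b=look('pics/w11.png',.05);print(s['opening'],s['tool_pos'],s['ee_rot'],s['contact_force'])
d=viewer.capture('side');cv2.imwrite('pics/s11.png',cv2.resize(d['image'][210:330,280:430,::-1],None,fx=5,fy=5))
E
```

```text
t: 10.85
tool_pos: [0.5311, -0.0916, 0.0466]
ee_rot: [-3.141, 0.001, -0.001]
contact_force: [-0.3, -0.5, -1.7]
opening: 0.0474
0.04740029077000269 [ 0.53105159 -0.09164334  0.04657145] [-3.14146347e+00  6.13213110e-04 -1.14753127e-03] [-0.32322625 -0.5257021  -1.67289516]
```

View pics/w11.png

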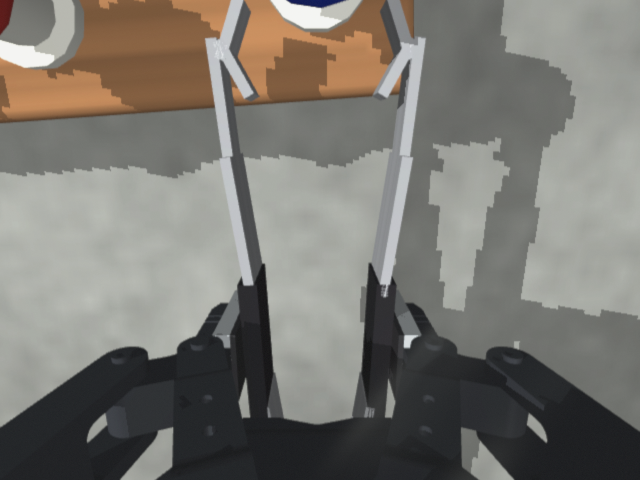

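View pics/s11.png

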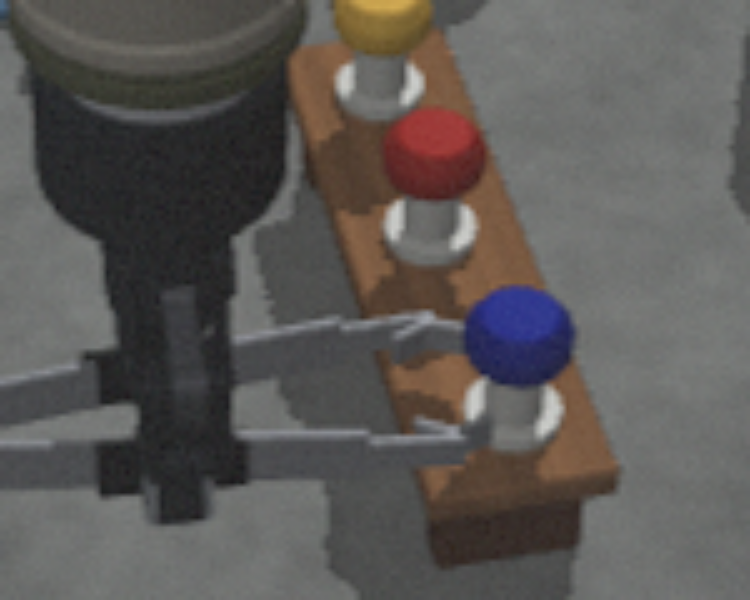

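Laterally centred: the foot's near edge is at (318,31), between lips at x = 250 and 380. Compute the remaining advance from it.

Run:
```python
from tongs import *
s,d,b=look('pics/w12.png',.05);print(s['tool_pos'])
m=d['image'].astype(int);
col=m[15:45,316];print([tuple(c) for c in col[::2]])
for z in(.05,.055):print(plane(d,(317,31),z)+[.016,0,0]-s['tool_pos'])
```

```text
[ 0.53109839 -0.09166476  0.04670715]
[(np.int64(244), np.int64(245), np.int64(242)), (np.int64(244), np.int64(245), np.int64(243)), (np.int64(244), np.int64(245), np.int64(242)), (np.int64(244), np.int64(245), np.int64(242)), (np.int64(244), np.int64(245), np.int64(243)), (np.int64(244), np.int64(245), np.int64(242)), (np.int64(243), np.int64(243), np.int64(241)), (np.int64(133), np.int64(134), np.int64(128)), (np.int64(123), np.int64(121), np.int64(114)), (np.int64(136), np.int64(100), np.int64(70)), (np.int64(136), np.int64(98), np.int64(67)), (np.int64(179), np.int64(128), np.int64(86)), (np.int64(199), np.int64(140), np.int64(94)), (np.int64(197), np.int64(140), np.int64(93)), (np.int64(191), np.int64(135), np.int64(91))]
[ 0.11468537 -0.00061733  0.00329285]
[ 0.113609   -0.00061783  0.00829285]
```

```bash
python3 -m crank '4.7 0.5 0 0.2 0;4.7 1.1 0 0.2 0;4.7 1.7 0 0.2 0;4.7 2.1 0 0.2 0;4.7 2.4 0 0.2 0;4.7 2.4 0 0.2 0;4.7 2.4 0 0.2 0;4.7 2.4 0 0.2 0;4.7 2.4 0 0.2 0'
python3 - <<'E'
from tongs import *
s,d,b=look('pics/w13.png',.05);print(s['opening'],s['tool_pos'],s['ee_rot'],s['contact_force'])
d=viewer.capture('side');cv2.imwrite('pics/s13.png',cv2.resize(d['image'][210:330,280:430,::-1],None,fx=5,fy=5))
E
```

```text
t: 11.75
tool_pos: [0.5552, -0.0916, 0.0486]
ee_rot: [-3.141, 0.0, -0.001]
contact_force: [-0.5, 1.4, -0.8]
opening: 0.0469
0.046924945138789795 [ 0.55517887 -0.09164098  0.04864254] [-3.14148149e+00  3.64946044e-04 -1.16216597e-03] [-0.52276089  1.36060873 -0.82828   ]
```

View pics/w13.png

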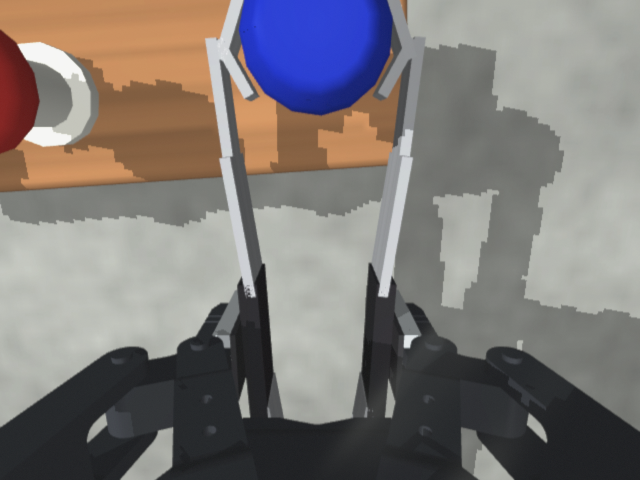

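View pics/s13.png

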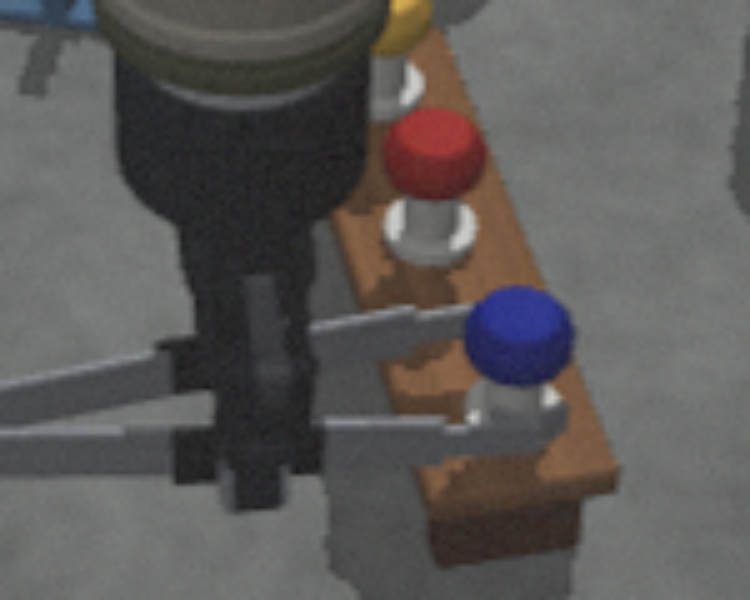

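Run:
```python
from tongs import *
s,d,b=look('pics/w14.png',.05)
for r in(36,38,40):
  for z in(.085,.0885):print(r,z,plane(d,(316,r),z)-s['tool_pos'])
for z in(.082,.0885,.094):print(z,plane(d,(316,115),z)+[.018,0,0]-s['tool_pos'])
```

```text
36 0.085 [ 0.0905017  -0.00037698  0.03623993]
36 0.0885 [ 0.08978394 -0.00038538  0.03973993]
38 0.085 [ 0.09006425 -0.00037608  0.03623993]
38 0.0885 [ 0.08936105 -0.0003845   0.03973993]
40 0.085 [ 0.08962571 -0.00037517  0.03623993]
40 0.0885 [ 0.08893711 -0.00038363  0.03973993]
0.082 [ 0.09045869 -0.00033123  0.03323993]
0.0885 [ 0.09024723 -0.00034914  0.03973993]
0.094 [ 0.09006829 -0.00036429  0.04523993]
```

Knob axis is 90 mm ahead and under 0.5 mm off laterally. Close in steps.

```bash
python3 -m crank '4.3 0 0 0 0;4.0 0 0 0 0;3.8 0 0 0 0;3.6 0 0 0 0;3.6 0 0 0 0;3.6 0 0 0 0' 35
python3 - <<'E'
from tongs import *
s,d,b=look('pics/w15.png',.05);print(s['opening'],s['tool_pos'],s['ee_rot'],s['contact_force'])
d=viewer.capture('side');cv2.imwrite('pics/s15.png',cv2.resize(d['image'][210:330,280:430,::-1],None,fx=5,fy=5))
E
```

```text
t: 12.4
tool_pos: [0.5555, -0.0917, 0.0488]
ee_rot: [3.142, -0.0, -0.001]
contact_force: [-0.1, -0.0, -0.2]
opening: 0.0359
0.03593196180958242 [ 0.55545588 -0.09169896  0.04883398] [ 3.14157615e+00 -4.25981288e-05 -1.13428105e-03] [-0.13084588 -0.00560052 -0.16465184]
```

View pics/w15.png

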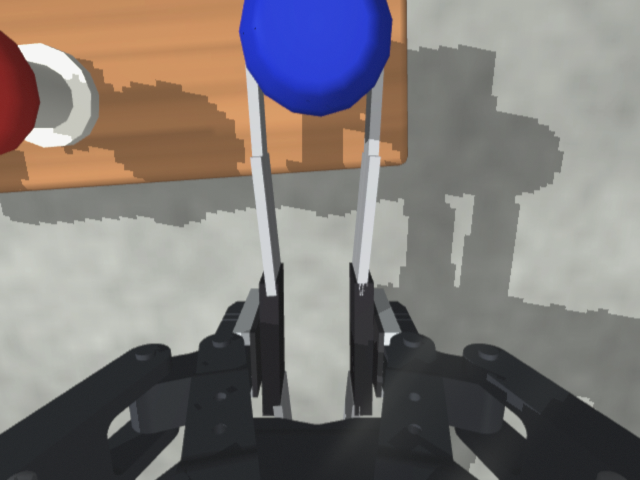

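View pics/s15.png

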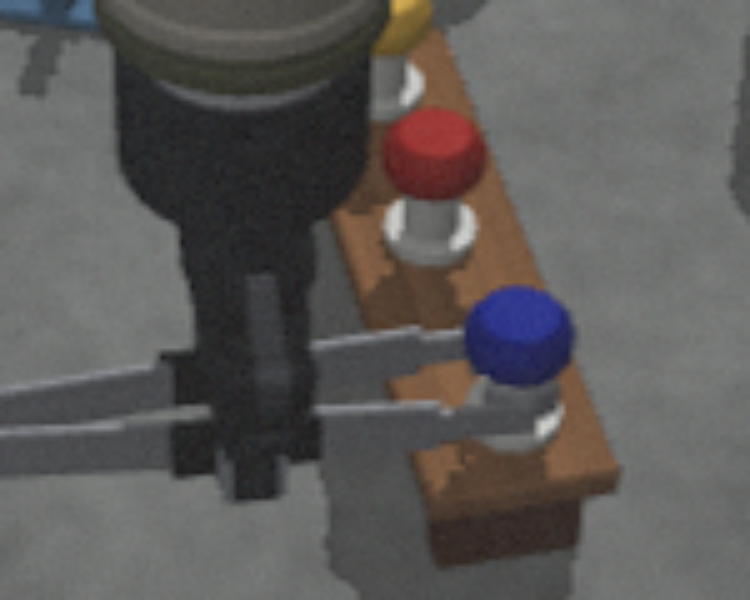

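The knob hasn't moved and the tips are around the neck under the head. Close fully.

```bash
python3 -m crank '3.4 0 0 0 0;3.2 0 0 0 0;3.0 0 0 0 0;2.9 0 0 0 0;2.9 0 0 0 0;2.9 0 0 0 0;2.9 0 0 0 0' 40
python3 - <<'E'
from tongs import *
s,d,b=look('pics/w16.png',.05);print(s['opening'],s['tool_pos'],s['ee_rot'],s['contact_force'])
E
```

```text
t: 13.08
tool_pos: [0.5554, -0.0917, 0.0488]
ee_rot: [-3.142, 0.0, -0.001]
contact_force: [-1.1, 0.7, -0.3]
opening: 0.0333
0.03334585456618361 [ 0.55543463 -0.09169404  0.04879316] [-3.14158911e+00  1.16647841e-05 -1.15745456e-03] [-1.14465992  0.7314385  -0.34495725]
```

View pics/w16.png

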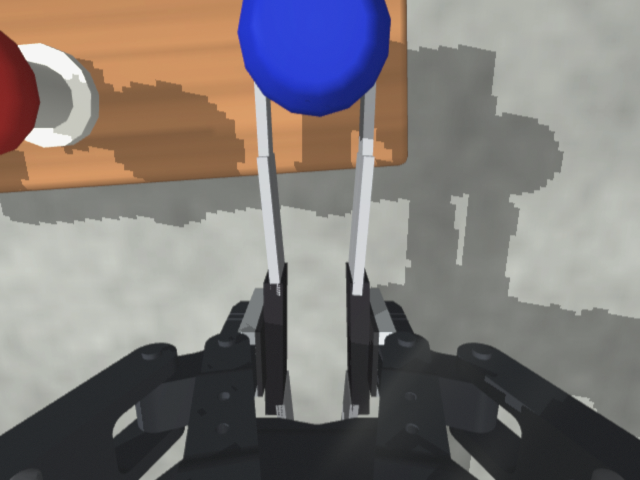

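The fingers stalled at 33.3 mm, as expected for a neck (34 mm, against 29 mm empty). Lift slowly.

```bash
python3 -m crank '2.9 0 0 0.2 0;2.9 0 0 0.5 0;2.9 0 0 1 0;2.9 0 0 1.7 0;2.9 0 0 2.6 0;2.9 0 0 3.6 0;2.9 0 0 4.8 0;2.9 0 0 6 0;2.9 0 0 7 0;2.9 0 0 7.5 0;2.9 0 0 7.5 0;2.9 0 0 7.5 0'
python3 - <<'E'
from tongs import *
s,d,b=look('pics/w17.png',.05);print(s['opening'],s['tool_pos'],s['ee_rot'],s['contact_force'])
d=viewer.capture('side');cv2.imwrite('pics/s17.png',cv2.resize(d['image'][160:330,270:430,::-1],None,fx=3.5,fy=3.5))
E
```

```text
t: 14.13
tool_pos: [0.5556, -0.0917, 0.1241]
ee_rot: [3.141, -0.001, -0.001]
contact_force: [-0.6, 0.6, -2.3]
opening: 0.0333
0.03326794896901962 [ 0.55560308 -0.09172298  0.12410646] [ 3.14145126e+00 -6.22033000e-04 -1.13673186e-03] [-0.57003886  0.62025864 -2.25321101]
```

View pics/w17.png

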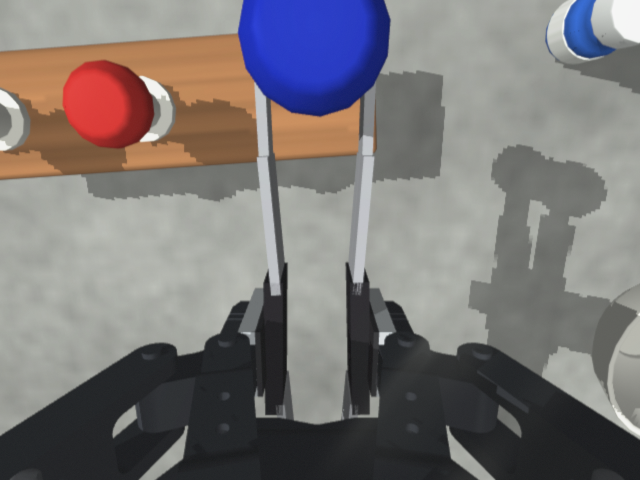

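View pics/s17.png

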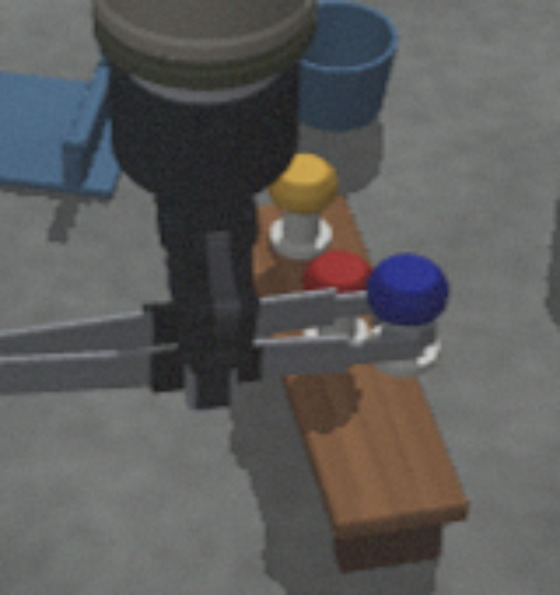

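The knob is lifted and upright, and the red and yellow knobs look undisturbed. Refine the bowl centre from the earlier wrist picture (w9) and the top view.

Run:
```python
from tongs import *
im=cv2.imread('pics/w9.png')
d=viewer.capture('wrist')
s=dict(tool_pos=np.array([0.4885925,-0.08904995,0.28537794]),ee_rot=np.array([-3.14061462,3.21017014e-3,-5.74488256e-4]))
d=wristd(d,s)
pts=[(631,203),(507,212),(570,143),(560,264),(530,164),(618,165),(519,243),(616,245)]
P=np.array([plane(d,p,.055)[:2] for p in pts]);A=np.c_[2*P,np.ones(len(P))];x=np.linalg.lstsq(A,(P**2).sum(1),rcond=None)[0]
print('wrist',x[:2],np.sqrt(x[2]+x[0]**2+x[1]**2))
t=viewer.capture('top')
pts=[(430+a/5-.4,205+b/5-.4) for a,b in((93,245),(390,245),(240,98),(245,394),(133,140),(347,140),(140,352),(345,350))]
P=np.array([plane(t,p,.055)[:2] for p in pts]);A=np.c_[2*P,np.ones(len(P))];x=np.linalg.lstsq(A,(P**2).sum(1),rcond=None)[0]
print('top',x[:2],np.sqrt(x[2]+x[0]**2+x[1]**2))
```

```text
wrist [ 0.48487877 -0.32954819] 0.05846375376431314
top [ 0.48504449 -0.32994713] 0.05932688691789834
```

Both views give the bowl at (0.485, -0.330) with radius 59 mm. Carry the knob there without turning.

```bash
python3 -m crank '2.9 -0.3 -0.4 0 0;2.9 -0.9 -1.3 0 0;2.9 -1.8 -2.7 0 0;2.9 -3 -4.5 0 0;2.9 -4.3 -6.4 0 0;2.9 -5.6 -8.3 0 0;2.9 -6.9 -10.2 0 0;2.9 -8.2 -12.1 0 0;2.9 -9.5 -14 0 0;2.9 -10.8 -15.9 0 0;2.9 -12 -17.8 0 0;2.9 -13.2 -19.6 0 0;2.9 -14.2 -21.1 0 0;2.9 -15 -22.3 0 0;2.9 -15.6 -23.2 0 0;2.9 -15.9 -23.6 0 0;2.9 -16.05 -23.85 0 0;2.9 -16.05 -23.85 0 0;2.9 -16.05 -23.85 0 0'
python3 -m crank '2.9 0 0 -0.4 0;2.9 0 0 -1 0;2.9 0 0 -1.7 0;2.9 0 0 -2.4 0;2.9 0 0 -3 0;2.9 0 0 -3.3 0;2.9 0 0 -3.5 0;2.9 0 0 -3.5 0;2.9 0 0 -3.5 0;2.9 0 0 -3.5 0;2.9 0 0 -3.5 0;2.9 0 0 -3.5 0'
cat > fin.py <<'E'
from tongs import *
import sys
k=sys.argv[1]
s,d,b=look(f'pics/w{k}.png',.05);print(s['t'],s['opening'],s['tool_pos'],s['ee_rot'],s['contact_force'])
S=viewer.capture('side');T=viewer.capture('top')
cv2.imwrite(f'pics/s{k}.png',S['image'][:,:,::-1]);cv2.imwrite(f'pics/t{k}.png',T['image'][:,:,::-1])
i=d['image'].astype(int);print(blobs((i[...,2]-i[...,0]>40)&(i[...,2]-i[...,1]>40),500))
E
python3 fin.py 18
```

```text
t: 15.92
tool_pos: [0.3951, -0.3298, 0.1237]
ee_rot: [-3.141, -0.0, -0.001]
contact_force: [0.3, 0.5, -1.4]
opening: 0.0331
t: 16.92
tool_pos: [0.3951, -0.3304, 0.0892]
ee_rot: [3.141, -0.001, -0.001]
contact_force: [1.0, 0.1, -2.1]
opening: 0.0331
16.9167 0.03308219672346012 [ 0.39513441 -0.33042694  0.0891988 ] [ 3.14107920e+00 -5.00978267e-04 -1.14573181e-03] [ 0.98298247  0.10208457 -2.13346295]
[(np.int32(14452), array([313.6,  50.1]), array([238,   0, 152, 115], dtype=int32))]
```

View pics/w18.png

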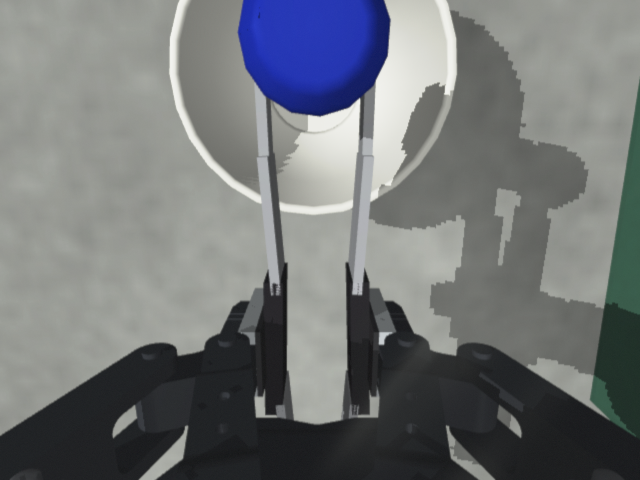

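View pics/s18.png

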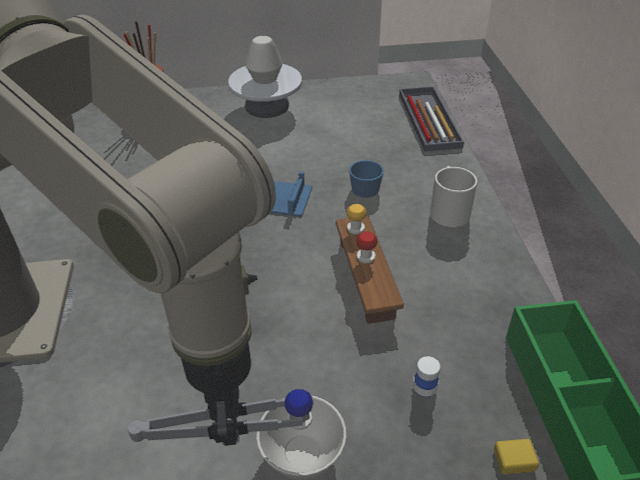

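View pics/t18.png

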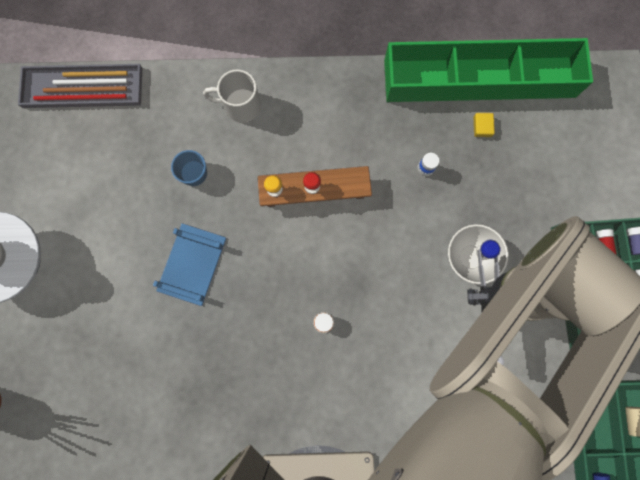

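The knob hangs upright over the bowl: head at (490,249) in the top view, and the wrist view shows the rim centred on it. Check by triangulation.

Run:
```python
from tongs import *
out=[]
D={}
for n,(x0,y0,x1,y1) in(('top',(450,220,520,290)),('side',(270,380,330,430))):
    d=viewer.capture(n);i=d['image'].astype(int);m=(i[...,2]-i[...,0]>40)&(i[...,2]-i[...,1]>40)
    k=np.zeros_like(m);k[y0:y1,x0:x1]=m[y0:y1,x0:x1];b=max(blobs(k),key=lambda q:q[0]);print(n,b);D[n]=(d,b[1])
    cv2.imwrite(f'pics/{n}_f.png',cv2.resize(d['image'][y0-30:y1+60,x0-40:x1+40,::-1],None,fx=4,fy=4))
print(tri(*D['top'],*D['side']),plane(*D['top'],.129),plane(*D['side'],.129))
for n,q in(('yel',(271.5,183.2)),('red',(311.7,180.5))):pass
t=D['top'][0]['image'].astype(int);r,g,b=t[...,0],t[...,1],t[...,2]
print([q[1] for q in blobs((r>120)&(g<50)&(b<50))],[q[1] for q in blobs((r>150)&(g>100)&(b<60))])
```

```text
top (np.int32(269), array([489.9, 248.7]), array([481, 240,  19,  18], dtype=int32))
side (np.int32(480), array([297.4, 400.4]), array([285, 389,  27,  25], dtype=int32))
(array([ 0.48296579, -0.32889507,  0.13107868]), np.float64(0.0003397636526503063)) [ 0.48308841 -0.32961142  0.129     ] [ 0.48320767 -0.32749146  0.129     ]
[array([77.9, 97.2]), array([311.7, 180.5]), array([608.4, 242.4])] [array([483.7, 123.6]), array([271.5, 183.2])]
```

View pics/side_f.png

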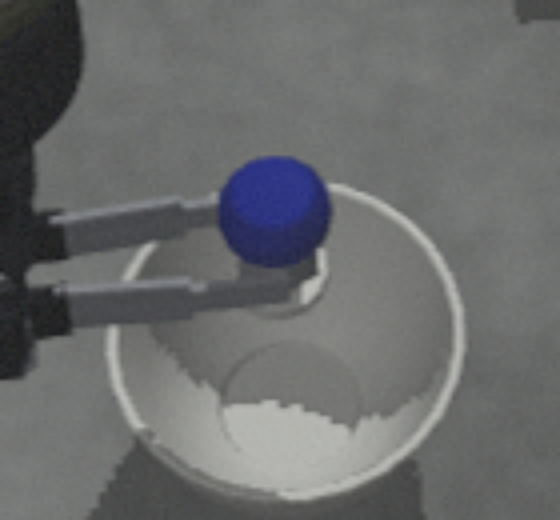

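Head triangulated at (0.483, -0.329, 0.131). That is about 2 mm off the bowl's centre, with the underside about 35 mm above the rim, and the knob stays upright. The red and yellow heads sit at the same pixels as at the start. Handing in.

Run:
```python
from station import monitor, manip
s=monitor.read_state();print(s['t'],s['opening'],s['dq'].round(3))
print(manip.hand_in())
```

```text
17.1667 0.03352216220572737 [ 0.     0.     0.002 -0.002  0.001 -0.   ]
the job is handed in; nothing more can be done
None
```

I picked up the tongs from their rest, closed the tips on the blue knob's neck and carried it upright to the bowl. I handed the job in at 17.2 s with the tongs still holding it there.

- **Position:** triangulation from the top and side cameras put the knob's head at (0.483, -0.329, 0.131). That is about 2 mm from the bowl's centre, with the underside about 35 mm above the rim.
- **Grip:** the fingers are stalled at 33–33.5 mm with a 40 N grip, which fits a neck held in the tips (34 mm, against 29 mm closed empty). The arm was at rest at hand-in.
- **Other objects:** the red and yellow heads are at the same pixels as at the start. The jars and the cup look unmoved in the last pictures, which I judged by eye only. Only the tongs touched the knob.
- **Disagreements:** at the start the top and side views differed by 4–6 mm on the tongs' position and about 3 mm on the blue knob. I went by closer wrist-camera views, and both grasps then fitted. The bowl fits from the wrist and top views agreed within 1 mm. No check failed.

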